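Crack the seal of the dry box and hold its lid ajar

ROBOT

A 6-joint arm with a two-finger parallel gripper is mounted at the origin on a cart in front of the work surface, level with it; the furniture and walls round the work are solid. World frame = base frame: x ahead of the robot, y to its left, z up, the work surface at z = 0. Lengths are in m, angles in rad, forces in N, time in s.
With the tool pointing down it reaches from about 0.25 to 0.725 m from the base axis. Payload 9.7 kg.
Tool frame: the origin (TCP) lies between the finger pads; the fingertips stand 14 mm ahead of it and the grasp point (between the pads) lies 5 mm behind it; z points along the fingers, y is the direction in which the jaws open and shut (so a half turn about z gives the same grasp; the last joint's range is limited). The gripper opens to 85 mm and grips with 20 to 120 N. Pads are 22 mm wide; open, the fingers measure 114 mm over their backs; the gripper's body (76 mm by 85 mm) begins 54 mm behind the grasp point. The pads swing forward as they close: fully open they stand 13 mm farther back than shut.
Start: joints at [-1.259, 0.087, 0.176, 1.66, 0, 1.571], TCP at [0.169, -0.523, 0.207] pointing down, gripper open.
Joint ranges: [-3.13, 3.13], [-0.85, 1.81], [-1.15, 1.24], [-2.2, 2.28], [-1.44, 1.52], [-3.14, 3.14]. Speed limits (rad/s): [2.22, 2.22, 2.57, 3.14, 3.14, 3.14].

INTERFACE

Orientations are given as a unit quaternion [x, y, z, w].
In Python, from rig import bot, telemetry, cams, spotter gives the robot as it stands. The module is installed in compiled form; this text tells all that it offers. Calls block until the motion is done:
- bot.move_pose(position, orientation): joint-space move of the TCP to a pose.
- bot.servo_line(position, rate=0.15, frame=None, f_stop=None): straight line of the TCP; frame=None keeps the orientation; rate is the mean speed in m/s. With f_stop (N) it stops when the force on the tool has changed by that much, and returns True; else False.
- bot.goto_joints(angles): joint-space move.
- bot.grip(opening): opening from 0.0 (shut) to 1.0 (fully open); the grip force is fixed at half the most; returns when the fingers have stopped.
- bot.wait(seconds).
- bot.inverse_kinematics(position, orientation): joint angles nearest the present ones, or None.
- telemetry.get_state(): the state.
- cams.read_camera(name): name is "scene" or "top"; returns a dict with "frame" (400x640x3 uint8, red, green, blue), "fx", "fy", "cx", "cy" (pixels), "R" (3x3) and "t" (3): a world point X has camera coordinates R X + t. Camera axes: x right, y down, z forward; pixel columns grow to the right and rows downward; lengths in m; the calibration is good to about 2 mm. A picture is of the moment at which its call begins. There is no depth.
A pose or a line that the arm cannot do raises bot.PlanningError and nothing moves.
- bot.sign_off(): hands the job in, once; it reports no verdict.
Trained networks look in the newest picture that a camera, given by its name, has taken for a name from the list of things; names that differ only in an ending like _2 or _b are one class to them, and where a whole thing is asked for, a point or a joint stands for the part that bears it (a point fixed in the world has none). Each returns a list of dicts, best first, with "confidence" (0 to 1); they miss things now and then, are a little off and sometimes report something else, mostly with a low value. They report only what shows in the picture. A call takes as long as a camera call. They do not tell look-alikes from the thing itself.
- spotter.find_in(thing, camera): "at" ([column, row] in pixels, amid what is visible of it).
- spotter.outline_of(thing, camera): "pixels" (400x640 bool, what is visible of it) and "at" ([column, row] in pixels, amid what is visible of it).
The state is a dict: "time_s": time; "joint_pos": joint angles; "joint_velocities": joint speeds; "joint_efforts": joint torques, N m; "eef_pos": TCP position; "orientation": TCP orientation; "contact_force": force on the tool from outside, world axes, zero at the start; "torque": the same for the moment, N m; "finger_gap": opening from 0.0 (shut) to 1.0 (fully open).
Only numpy, scipy, OpenCV 4.12 (cv2) and the standard library are available. Lean on these libraries where they do the work, as an engineer would, in place of code of your own. Each camera call takes 0.05 s, during which the arm holds its last target.

TASK

Open the grey dry box a crack to vent it: first slide the orange guard panel straight up out of its slots in front of the lid handle, lower it upright into the blue bin, bottom edge first, and let go of it there. Then take the lid by its steel handle, pull until the sticky seal breaks, without letting the lid fly up, and finish while still holding the lid by the handle, steady, with a gap of about 2 cm at its front edge. Leave the other things where they are.

Things in the scene. Friction and masses are not known exactly. Their poses are not given: they have to be found in the camera images.
- drybox: Grey box 150 (x) x 180 (y) mm with a white lid, fixed to the bench; lid top 80 mm above the bench. Origin at the centre of its underside; -x is its front, towards the robot (turned by up to 0.25 rad), +x its hinge side, z up.
- slots (a point): On the middle of the foot rest (30 mm above the bench, 86 mm in front of the box's origin) on which the guard panel stands, between two upright aluminium channels on the box's front; axes as the box. Channels: 43 to 59 mm to either side (y), 11 mm fore and aft (x), tops 55 mm above this point. The panel slides freely straight up in their 8 mm slots and is clear once raised 55 mm.
- guard_center (a point): Centre of the orange guard panel, loose, flat: 5 mm thick (its x), 100 mm wide (y), 135 mm tall (z, up), 0.09 kg. At the start its axes are the box's and its top edge, 67.5 mm above this centre, is 165 mm above the bench, 50 mm higher than the lid handle behind it. Pinch it across its thickness, mid-width, about 20 mm below the top edge, with the fingertips over 120 mm above the bench.
- guard_foot (a point): Middle of the panel's lower edge, 67.5 mm below its centre; the axes are the panel's.
- guard: The orange guard panel itself; origin at the middle of its lower edge, axes as above.
- blue_bin: Blue open-topped bin standing loose on the bench, 0.8 kg, 125 (x) x 165 (y) x 85 mm high, walls and floor 5 mm thick. Origin at the centre of its underside, z up. The panel's 100 mm width fits along the bin's y; let go upright near the middle it stands or leans against a wall.
- handle (a point): Middle of the lid's handle: a straight round steel bar 10 mm thick along the box's y, 86 mm clear between its two posts, its axis 30 mm above the lid top (110 mm above the bench when shut). Pinch it at its middle across the box's x; it can turn between the fingers while the lid tilts. With the panel in its slots only about 12 mm are free between bar and panel.
- lid_hinge (a point): Middle of the lid's hinge axis, which runs along the box's y at the far top edge. With the lid shut the handle's middle is 147 mm nearer the front than this point and 36 mm higher; opening lifts the handle on an arc about it. The lid's front edge is 159 mm from it.
- lid: The white lid, 154 x 186 x 10 mm, 0.35 kg, with its handle; the lid hinge is its origin. Left alone it falls shut.
- lid_angle (a joint): Opening angle of the lid in rad, 0 = shut, stop at 0.33; 0.126 is a 20 mm gap at the front edge. The gasket sticks: the upward pull at the handle rises steeply to a peak of about 15 N within the first 1 mm or so of lift, falls below 6 N by 0.05 rad (7 mm of lift), and then stays at 3 to 5 N, lid weight and spring, which pull the lid shut again when it is let go.
- red_basket: Red slotted basket, 131 x 163 x 85 mm, a bystander: leave it. Origin at the centre of its underside. It and the blue bin stand on opposite sides of the dry box, either way round.
- jar: Clear screw jar with a yellow cap, 60 mm across and 76 mm high, a bystander. Origin at the centre of its underside.
- yellow_tape: Roll of yellow masking tape lying flat, 100 mm across, 25 mm high, a bystander. Origin at the centre of its underside.
- hex_set: Red folding hex key set, 45 x 78 x 20 mm, a bystander. Origin at the centre of its underside.
Not all that is in view belongs to the job. What is shaped like the guard but purple is not meant.

How it is judged:
On the way, in this order (a step that is already met when the one before it is completed fails the run):
1. the guard panel is held clear above its slots (z of guard_foot in the frame of drybox above 0.09 m and contact force between the fingers and guard above 0.5 N), for 0.1 s.
2. the panel is lowered into the blue bin, still held (x of guard_foot in the frame of blue_bin between -0.062 and 0.062 m and y of guard_foot in the frame of blue_bin between -0.082 and 0.082 m and z of guard_foot in the frame of blue_bin below 0.05 m and contact force between the fingers and guard above 0.5 N), for 0.05 s.
3. the panel is let go and rests in the blue bin (x of guard_foot in the frame of blue_bin between -0.062 and 0.062 m and y of guard_foot in the frame of blue_bin between -0.082 and 0.082 m and x of guard_center in the frame of blue_bin between -0.075 and 0.075 m and z of guard_foot in the frame of blue_bin below 0.03 m and contact force between the fingers and guard below 0.1 N and linear speed of guard below 0.05 m/s), for 0.2 s.
4. the lid is pulled free of its seal by the fingers (value of joint lid_angle above 0.06 rad and contact force between the fingers and lid above 0.5 N), for 0.1 s.
At the end, for the whole second after the job is handed in: Fingers hold the lid by its handle (over 0.8 N, grasp within 60 mm of its middle), steady (under 0.1 rad/s), 0.08 to 0.19 rad open (gap 13 to 30 mm). The panel, untouched, stands in the upright blue bin: lower edge inside and within 30 mm of the underside, centre within 75 mm in bin x (value of joint lid_angle between 0.08 and 0.19 rad and velocity of joint lid_angle between -0.1 and 0.1 rad/s and contact force between the fingers and lid above 0.8 N and distance between the grasp point and handle below 0.06 m and contact force between guard and lid below 0.1 N and contact force between the arm and guard below 0.1 N and angle between blue_bin's own z axis and vertical below 0.1 rad and x of guard_foot in the frame of blue_bin between -0.062 and 0.062 m and y of guard_foot in the frame of blue_bin between -0.082 and 0.082 m and x of guard_center in the frame of blue_bin between -0.075 and 0.075 m and z of guard_foot in the frame of blue_bin below 0.03 m); the arm keeps its last pose, push and grip.
It fails at once if the lid is opened while the panel is not in the blue bin (value of joint lid_angle above 0.05 rad and horizontal distance between guard_foot and blue_bin above 0.11 m).
It fails at once if the lid flies up past 0.3 rad (a gap of nearly 5 cm) (value of joint lid_angle above 0.3 rad).
It fails at once if the blue bin is pushed more than 5 cm or tipped (distance of blue_bin from where it was at the start of the episode above 0.05 m or angle between blue_bin's own z axis and vertical above 0.35 rad).
It fails at once if a bystander is moved more than 3 cm (distance of any of red_basket, jar, yellow_tape, hex_set from where it was at the start of the episode above 0.03 m).
It also fails if it takes over 51 s, if anything falls off the work surface, if the arm or the gripper's body presses on something with over 40 N, if the wrist force passes 120 N, or if a joint passes its speed limit or range.

## Working session

There is one attempt and no reset: what is moved stays moved. The work goes in short steps, each a Python script; the robot and the scene stay as the last script left them, time stands still between calls to the robot, and variables do not carry over. Pictures are saved under pics/ and viewed, and the job is handed in when it is done.

```bash
mkdir -p pics
python3 - <<'E'
from rig import bot, telemetry, cams, spotter
import cv2
s=telemetry.get_state(); print(s)
for n in ["scene","top"]:
    c=cams.read_camera(n); cv2.imwrite(f"pics/{n}0.png",c["frame"][:,:,::-1])
    print(n,c["fx"],c["fy"],c["cx"],c["cy"],c["R"],c["t"])
    for th in ["guard","drybox","blue_bin","red_basket","lid","handle","guard_center","lid_hinge"]:
        print(th,[(d["at"],round(d["confidence"],2)) for d in spotter.find_in(th,n)])
print(telemetry.get_state()["time_s"])
E
```

```text
{'time_s': 0.0, 'joint_pos': array([-1.25902173e+00,  8.74309348e-02,  1.75123674e-01,  1.65983880e+00,
        1.07700385e-05,  1.57076284e+00]), 'joint_velocities': array([-1.36541980e-03,  1.19288096e-03, -4.89166885e-06, -3.30407288e-04,
       -2.32143228e-03,  3.50542856e-04]), 'joint_efforts': array([ 2.80553017e-03, -5.20398545e+01,  4.64790058e+01,  1.68541790e-02,
       -1.19204374e-04,  5.59300258e-05]), 'eef_pos': array([ 0.16862749, -0.52321339,  0.20649377]), 'orientation': array([ 9.87871336e-01,  1.55273203e-01, -9.94470914e-05, -6.67523722e-04]), 'contact_force': array([-0.07469677, -0.0239443 ,  0.79277994]), 'torque': array([ 0.01998949, -0.02682773,  0.02352414]), 'finger_gap': 0.9948841516988906}
scene 461.6065089671994 461.6065089671994 324.1267486760286 205.14601324786415 [[-0.80386035 -0.59437237  0.02302204]
 [-0.32687272  0.4090812  -0.85194295]
 [ 0.49695347 -0.69236844 -0.52312827]] [0.39436948 0.30344015 1.09391398]
guard [([398.3, 173.1], 0.76), ([328.4, 264.1], 0.71), ([329.4, 223.6], 0.63)]
drybox [([301.6, 233.4], 0.81)]
blue_bin []
red_basket [([370
[... 194 characters left out ...]
0.4, 234.2], 0.38)]
lid_hinge [([303.7, 225.1], 0.77), ([331.6, 224.9], 0.52)]
top 384.1759928020746 384.1759928020746 319.5170229309476 202.9303414717955 [[ 0.02491286 -0.99968174 -0.00396972]
 [-0.99859972 -0.02470013 -0.04678151]
 [ 0.04666857  0.00512962 -0.99889726]] [-0.0906562   0.55070066  1.19364766]
guard [([462.7, 217.9], 0.86), ([255.5, 253.6], 0.58), ([294.9, 229.1], 0.42)]
drybox [([297.0, 198.2], 0.63), ([378.0, 150.7], 0.52)]
blue_bin [([183.9, 222.2], 0.87)]
red_basket [([391.3, 212.8], 0.78)]
lid [([299.9, 196.1], 0.87)]
handle [([300.9, 194.3], 0.87)]
guard_center [([463.7, 218.6], 0.84), ([255.8, 253.4], 0.5)]
lid_hinge [([297.5, 199.2], 0.71), ([295.5, 224.9], 0.22)]
0.9
```

View pics/scene0.png

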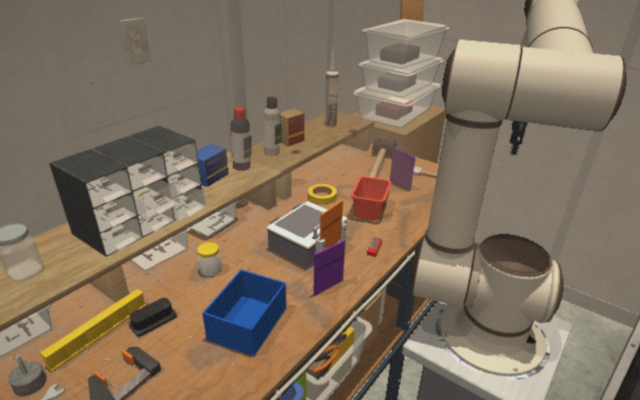

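View pics/top0.png

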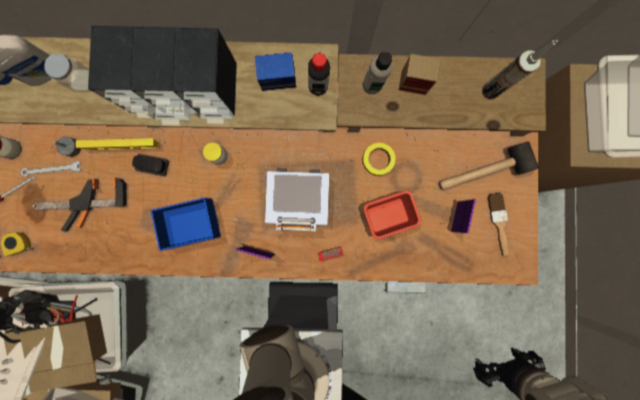

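Three things look like the guard. In scene they are purple (402,170), purple (328,266) and orange (331,224). Only the orange one fits: it stands in the slots in front of the lid handle. I'll confirm that in a crop.

Run:
```python
import cv2,numpy as np
t=cv2.imread("pics/top0.png");s=cv2.imread("pics/scene0.png")
a=cv2.resize(t[160:260,240:340],(400,400),interpolation=cv2.INTER_CUBIC)
b=cv2.resize(s[185:285,255:355],(400,400),interpolation=cv2.INTER_CUBIC)
cv2.imwrite("pics/crop0.png",np.hstack([a,b]))
```

```text
(no output)
```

View pics/crop0.png

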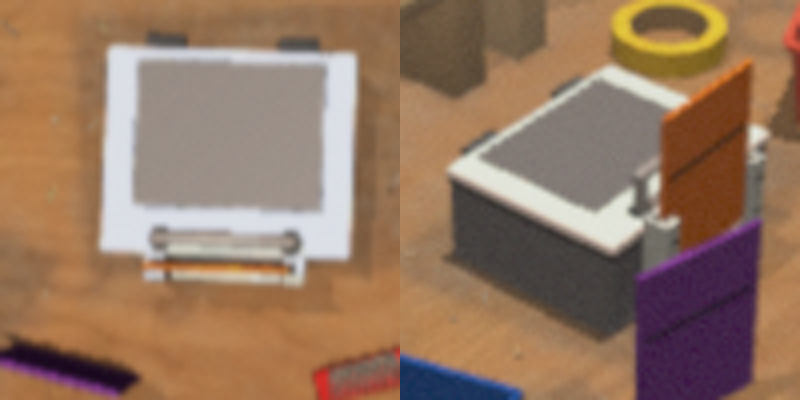

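The crop shows the orange panel in the slots directly in front of the handle, at top (295,227), and the purple ones standing loose. Next I fit poses by matching silhouettes.

```bash
cat > h.py <<'E'
from rig import bot, telemetry, cams, spotter
import numpy as np, cv2
from scipy.optimize import minimize
from scipy.spatial.transform import Rotation as Rot
def proj(c,X):
    Y=np.asarray(X)@c["R"].T+c["t"]; return np.c_[c["fx"]*Y[:,0]/Y[:,2]+c["cx"],c["fy"]*Y[:,1]/Y[:,2]+c["cy"]]
def back(c,uv,z):
    uv=np.atleast_2d(uv); d=np.c_[(uv[:,0]-c["cx"])/c["fx"],(uv[:,1]-c["cy"])/c["fy"],np.ones(len(uv))]@c["R"]
    o=-c["R"].T@c["t"]; return o+d*((z-o[2])/d[:,2])[:,None]
def box(x,y,yaw,lx,ly,z0,z1,cx=0):
    P=np.array([[a*lx/2+cx,b*ly/2,z] for z in(z0,z1) for a,b in((-1,-1),(1,-1),(1,1),(-1,1))])
    c,s=np.cos(yaw),np.sin(yaw); return np.c_[x+c*P[:,0]-s*P[:,1],y+s*P[:,0]+c*P[:,1],P[:,2]]
def hullmask(c,P,S=4):
    m=np.zeros((400*S,640*S),np.uint8); h=cv2.convexHull(np.round((proj(c,P)+.5)*S*16).astype(np.int32))
    cv2.fillConvexPoly(m,h,255,shift=4); return cv2.resize(m,(640,400),interpolation=cv2.INTER_AREA)/255.
def fit(cm,x0,dims,cx=0):
    def f(p): return sum(np.abs(hullmask(c,box(*p,*dims,cx))-m).sum() for c,m in cm)
    r=None
    for _ in range(2):
        r=minimize(f,x0,method="Nelder-Mead",options=dict(initial_simplex=np.array([x0]+[np.array(x0)+d for d in np.diag([.015,.015,.15])]),xatol=1e-4,fatol=.1)); x0=r.x
    return r.x,r.fun
def best(th,cam,near=None):
    L=spotter.outline_of(th,cam)
    if near is not None: L=[d for d in L if np.hypot(*(np.array(d["at"])-near))<40]
    return L[0]["pixels"].astype(float) if L else None
E
python3 - <<'E'
from h import *
T=cams.read_camera("top");S=cams.read_camera("scene")
def col(c,lo,hi): return cv2.inRange(cv2.cvtColor(c["frame"],cv2.COLOR_RGB2HSV),lo,hi)
def comp(m,seed):
    n,l,st,ce=cv2.connectedComponentsWithStats(m); k=1+np.argmin(np.hypot(*(ce[1:]-seed).T)+1e3*(st[1:,4]<40)); return (l==k).astype(float)
bt=comp(col(T,(105,100,20),(125,255,255)),(184,223)); bs=comp(col(S,(105,100,20),(125,255,255)),(245,312))
print("bin px",bt.sum(),bs.sum())
x0=back(T,(185,223),.05)[0]
for cm in ([(T,bt)],[(S,bs)],[(T,bt),(S,bs)]): print("bin",fit(cm,[x0[0],x0[1],.1],(.125,.165,0,.085)))
lm=best("lid","top",(298,198)); print("lid px",lm.sum())
k=back(T,[[266.75,171.5],[328.75,173.5],[327.5,225.5],[265.25,222.5]],.08); print("lid corners",k.round(4)[:,:2],np.linalg.norm(np.diff(k,axis=0),axis=1))
print("lidfit",fit([(T,lm)],[k[:,0].mean(),k[:,1].mean(),0.05],(.154,.186,.07,.08),-.002))
og=col(T,(5,140,80),(18,255,255)); n,l,st,ce=cv2.connectedComponentsWithStats(og)
print([ (st[i],ce[i]) for i in range(1,n) if abs(ce[i][0]-295)<30 and abs(ce[i][1]-227)<15])
og=col(S,(5,140,60),(18,255,255)); n,l,st,ce=cv2.connectedComponentsWithStats(og)
print([ (st[i],ce[i]) for i in range(1,n) if abs(ce[i][0]-331)<20 and abs(ce[i][1]-225)<20])
E
```

```text
bin px 2566.0 4748.0
bin (array([0.47801458, 0.32935592, 0.22812926]), np.float64(164.05490196078432))
bin (array([0.47649035, 0.32614303, 0.27472132]), np.float64(247.28235294117647))
bin (array([0.47788117, 0.32770664, 0.27067634]), np.float64(434.7921568627451))
lid px 3236.0
lid corners [[ 0.6394  0.0821]
 [ 0.6379 -0.1026]
 [ 0.4834 -0.1026]
 [ 0.4877  0.0818]] [0.18470031 0.1545011  0.1844107 ]
lidfit (array([ 0.56706001, -0.0092649 , -0.01349112]), np.float64(91.72549019607843))
[(array([275, 225,  37,   3,  60], dtype=int32), array([294.23333333, 226.31666667])), (array([284, 234,   1,   1,   1], dtype=int32), array([284., 234.]))]
[(array([320, 199,  24,  48, 760], dtype=int32), array([331.64605263, 223.24342105]))]
```

Run:
```python
from h import *
T=cams.read_camera("top");S=cams.read_camera("scene")
o=np.argwhere(cv2.inRange(cv2.cvtColor(T["frame"],cv2.COLOR_RGB2HSV),(5,120,70),(18,255,255))[222:231,270:318])[:,::-1]+[270,222]
b=back(T,o,.165); p=np.polyfit(b[:,1],b[:,0],1); print("guard top",b.mean(0),"yaw",-np.arctan(p[0]),b[:,1].min(),b[:,1].max())
# overlay
x,y,w=.565,-.010,-.012
def ov(c,n,rect,f):
    im=cv2.resize(c["frame"][:,:,::-1],None,fx=f,fy=f,interpolation=cv2.INTER_CUBIC)
    def poly(P,colr):
        q=np.round((proj(c,P)+.5)*f*16).astype(np.int32)
        for k in(q[:4],q[4:]): cv2.polylines(im,[k],True,colr,1,shift=4)
    poly(box(x,y,w,.154,.186,.07,.08,-.002),(0,255,0)); poly(box(x,y,w,.005,.1,.03,.165,-.086),(255,0,255)); poly(box(x,y,w,.01,.086,.105,.115,-.067),(255,255,0))
    poly(box(.4775,.3285,.25,.125,.165,0,.085),(0,255,255))
    a,b_,c_,d=[int(v*f) for v in rect]; return im[b_:d,a:c_]
cv2.imwrite("pics/ovt.png",ov(T,"t",(140,160,340,260),4)); cv2.imwrite("pics/ovs.png",ov(S,"s",(195,180,395,355),4)[:600])
```

```text
guard top [0.4781756  0.00374352 0.165     ] yaw 0.03950708542154908 -0.07270757256395842 0.05625414776514362
```

View pics/ovt.png

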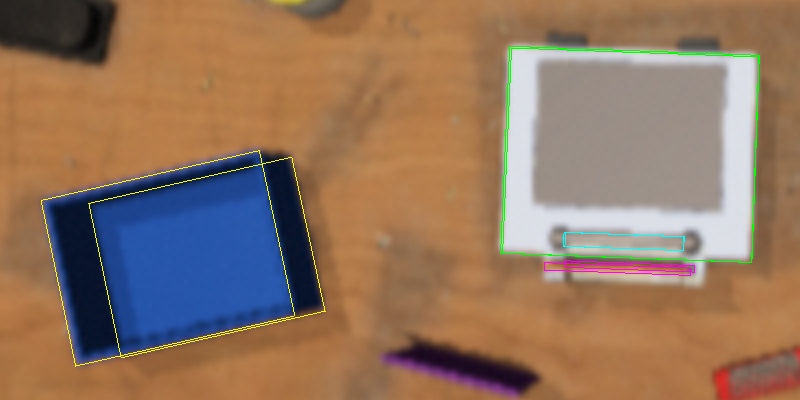

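View pics/ovs.png

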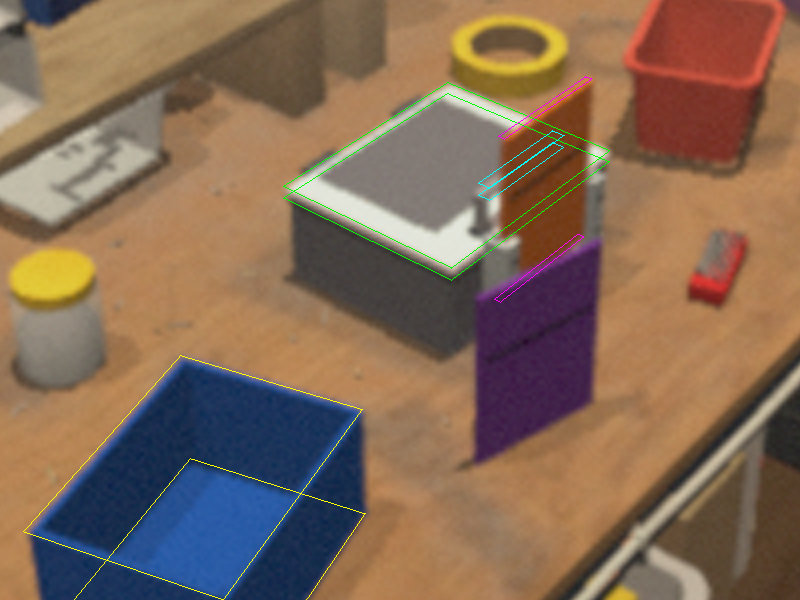

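Both overlays agree with the image to about 1 px. Fitted poses:
- **Box:** (0.565, -0.010), yaw -0.012.
- **Guard:** top middle at (0.479, -0.009).
- **Bin:** (0.4775, 0.3285), yaw 0.25.

Next I plan the reach and go to the guard.

```bash
cat >> h.py <<'E'
BX,BY,BW=.565,-.010,-.012
NX,NY,NW=.4775,.3285,.25
def ori(jaw,flip=0):
    a=jaw+np.pi*flip; y=np.array([np.cos(a),np.sin(a),0]); z=np.array([0,0,-1.]); return Rot.from_matrix(np.c_[np.cross(y,z),y,z]).as_quat()
def bp(dx,dy,z): c,s=np.cos(BW),np.sin(BW); return np.array([BX+c*dx-s*dy,BY+s*dx+c*dy,z])
def st():
    s=telemetry.get_state(); print("t%.2f"%s["time_s"],"pos",s["eef_pos"].round(4),"F",s["contact_force"].round(1),"gap",round(s["finger_gap"],3)); return s
def snap(n):
    for c in("scene","top"): cv2.imwrite(f"pics/{n}_{c}.png",cams.read_camera(c)["frame"][:,:,::-1])
E
python3 - <<'E'
from h import *
for f in(0,1):
    for p,w in((bp(-.086,0,.25),BW),(bp(-.086,0,.14),BW),(bp(-.086,0,.31),BW),([NX,NY,.31],NW),([NX,NY,.118],NW),(bp(-.067,0,.105),BW)):
        q=bot.inverse_kinematics(p,ori(w,f)); print(f,np.round(p,3),None if q is None else np.round(q,2))
bot.move_pose(bp(-.086,0,.25),ori(BW,0)); s=st(); print(s["joint_pos"].round(2)); snap("above")
E
```

```text
0 [ 0.479 -0.009  0.25 ] [-0.02 -0.06  0.11  1.74  0.    1.56]
0 [ 0.479 -0.009  0.14 ] [-0.02 -0.1  -0.14  1.53  0.    1.56]
0 [ 0.479 -0.009  0.31 ] [-0.02 -0.02  0.27  1.86  0.    1.56]
0 [0.478 0.328 0.31 ] [0.6  0.23 0.55 1.89 0.   1.92]
0 [0.478 0.328 0.118] [0.6  0.14 0.06 1.49 0.   1.92]
0 [ 0.498 -0.009  0.105] [-0.02 -0.05 -0.16  1.46  0.    1.56]
1 [ 0.479 -0.009  0.25 ] [-0.02 -0.06  0.11  1.74  0.   -1.58]
1 [ 0.479 -0.009  0.14 ] [-0.02 -0.1  -0.14  1.53  0.   -1.58]
1 [ 0.479 -0.009  0.31 ] [-0.02 -0.02  0.27  1.86  0.   -1.58]
1 [0.478 0.328 0.31 ] [ 0.6   0.23  0.55  1.89  0.   -1.22]
1 [0.478 0.328 0.118] [ 0.6   0.14  0.06  1.49  0.   -1.22]
1 [ 0.498 -0.009  0.105] [-0.02 -0.05 -0.16  1.46  0.   -1.58]
t3.31 pos [ 0.479  -0.0096  0.2499] F [ 1.  -0.6  0.2] gap 0.996
[-0.02 -0.06  0.11  1.74 -0.    1.56]
```

Run:
```python
import cv2,numpy as np
s=cv2.imread("pics/above_scene.png");t=cv2.imread("pics/above_top.png")
cv2.imwrite("pics/above_c.png",np.hstack([cv2.resize(s[130:280,240:390],(400,400)),cv2.resize(t[160:260,240:340],(400,400))]))
```

```text
(no output)
```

View pics/above_c.png

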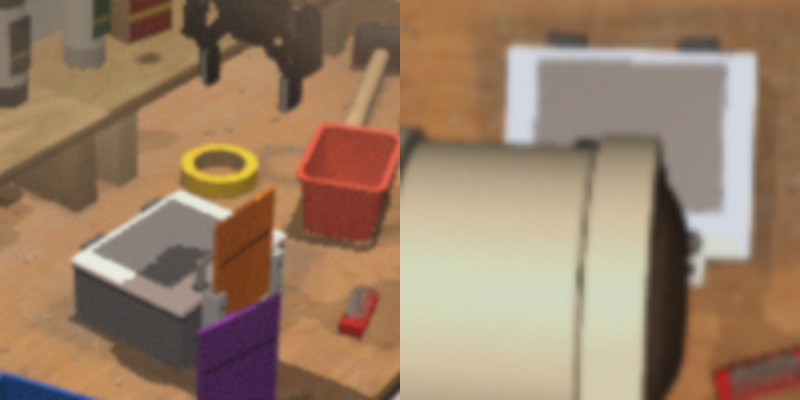

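The open fingers hang over the panel (crop 245,190), with one on each side of it. I descend, pinch and lift, checking forces.

Run:
```python
from h import *
print(bot.servo_line(bp(-.086,0,.140),rate=.1,f_stop=8)); st()
bot.grip(0.0); st(); 
print(bot.servo_line(bp(-.086,0,.165),rate=.05,f_stop=20)); st(); snap("lift1")
im=cv2.imread("pics/lift1_scene.png")[130:280,240:390]; cv2.imwrite("pics/lift1c.png",cv2.resize(im,(600,600)))
```

```text
False
t4.66 pos [ 0.4794 -0.0089  0.1407] F [ 0.7  0.7 -0.8] gap 0.997
t5.42 pos [ 0.479 -0.009  0.14 ] F [-0.3  0.   0.6] gap 0.013
False
t6.07 pos [ 0.4791 -0.009   0.165 ] F [ 0.2 -0.3 -1. ] gap 0.012
```

View pics/lift1c.png

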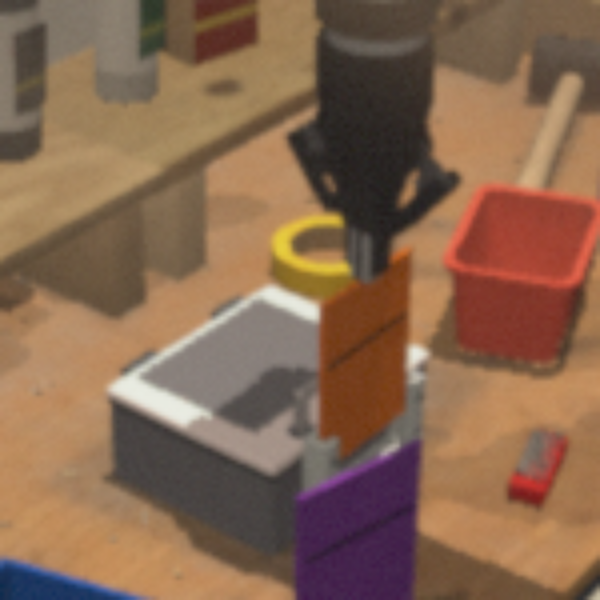

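The panel's top edge went from row 207 to 198, so it rose about 25 mm with the gripper. The fingertips look higher on it than planned, so I check that by projection.

Run:
```python
from h import *
S=cams.read_camera("scene");T=cams.read_camera("top")
for z in (.151,.165,.17,.19,.055): print(z,proj(S,[bp(-.086,0,z),bp(-.0885,.05,z),bp(-.0885,-.05,z)]).round(1).tolist())
print(-S["R"].T@S["t"])
im=S["frame"][150:250,290:390,::-1]; cv2.imwrite("pics/l2.png",cv2.resize(im,(600,600),interpolation=cv2.INTER_CUBIC))
```

```text
0.151 [[330.8, 210.5], [320.3, 218.6], [342.1, 203.4]]
0.165 [[330.9, 206.1], [320.4, 214.1], [342.3, 199.1]]
0.17 [[331.0, 204.5], [320.5, 212.5], [342.4, 197.6]]
0.19 [[331.2, 198.2], [320.6, 206.1], [342.7, 191.3]]
0.055 [[329.7, 239.1], [319.7, 247.7], [340.7, 231.6]]
[-0.12742005  0.86766218  0.82169184]
```

View pics/l2.png

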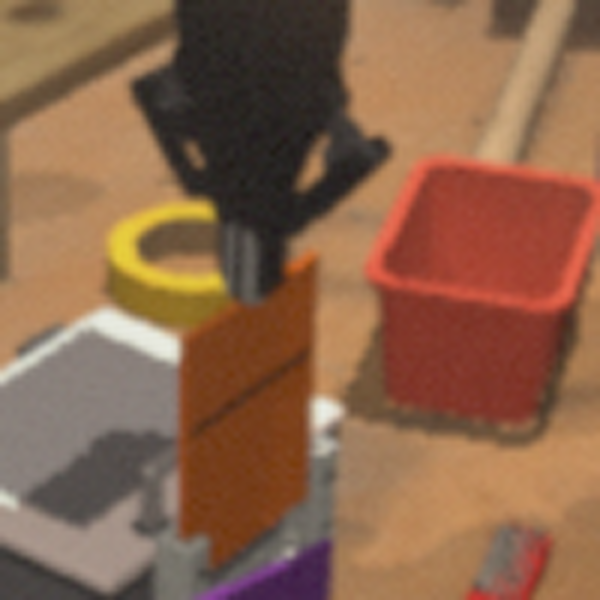

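Run:
```python
from h import *
S=cams.read_camera("scene")
a=cv2.imread("pics/above_scene.png"); f=6
def dr(im,pts,o):
    g=cv2.resize(im[o[1]:o[1]+100,o[0]:o[0]+100],(600,600),interpolation=cv2.INTER_CUBIC)
    for p in proj(S,pts): cv2.circle(g,tuple(int(v) for v in (p+.5-o)*6),4,(0,255,0),-1)
    return g
# open: tcp .25, finger inner tips at +-42mm
A=dr(a,[bp(-.086+d,0,z) for d in(-.0425,.0425) for z in(.249,.26,.28)]+[bp(-.086,0,.25)],np.array([285,110]))
B=dr(S["frame"][:,:,::-1],[bp(-.0885-.004,.0,z) for z in(.151,.165,.17)],np.array([285,150]))
cv2.imwrite("pics/cmp.png",np.hstack([A[:,100:500],B[:,100:500]]))
```

```text
(no output)
```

View pics/cmp.png

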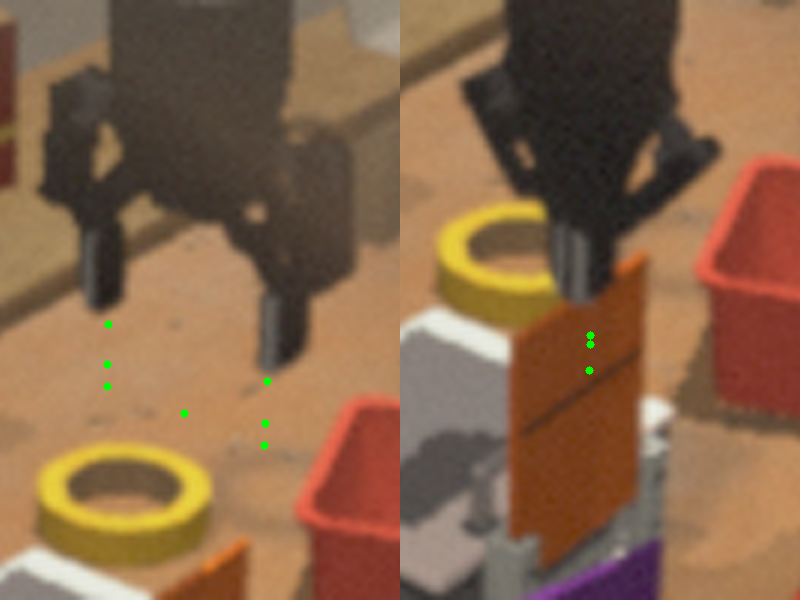

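The panel did come up, but the fingers hold only its top ~5 mm. In both pictures the tips sit about 35 mm above where the stated tool geometry puts them. That hold is too weak, so I put the panel back in its slots, open, go lower and check the depth visually.

Run:
```python
from h import *
print(bot.servo_line(bp(-.086,0,.141),rate=.05,f_stop=6)); st()
bot.grip(1.0); st()
print(bot.servo_line(bp(-.086,0,.115),rate=.05,f_stop=5)); st()
S=cams.read_camera("scene")
g=cv2.resize(S["frame"][160:260,290:390,::-1],(600,600),interpolation=cv2.INTER_CUBIC)
for p in proj(S,[bp(-.086,0,.165),bp(-.086,.05,.165),bp(-.086,-.05,.165)]): cv2.circle(g,tuple(int(v) for v in (p+.5-[290,160])*6),3,(0,255,0),-1)
cv2.imwrite("pics/open2.png",g)
```

```text
True
t6.83 pos [ 0.4787 -0.009   0.1399] F [ 0.1 -0.8  4.3] gap 0.011
t7.61 pos [ 0.4784 -0.009   0.1396] F [-0.4  0.7  0.5] gap 1.0
False
t8.25 pos [ 0.479  -0.0089  0.115 ] F [-0.6 -0.7 -0.2] gap 1.0
```

View pics/open2.png

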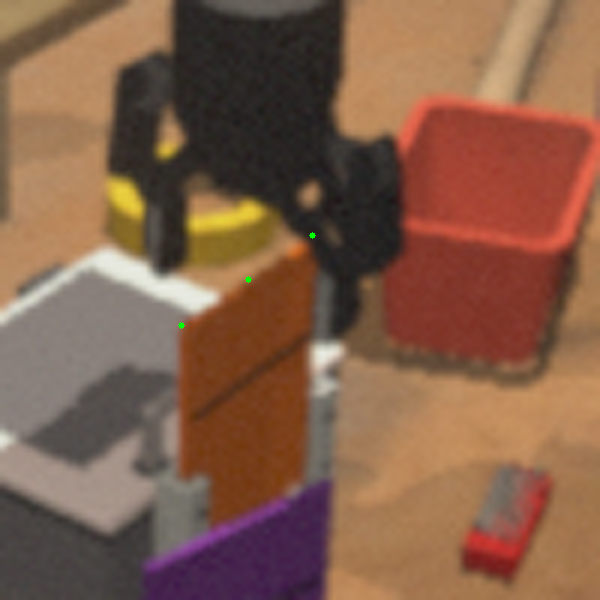

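In this view the open fingers straddle the panel, with tips at (317,205) and (346,216), or about z 0.15. That again puts them about 36 mm above nominal, and the force reading shows no contact. I go 7 mm lower, which should leave the shut tips near 0.13, still above the bar's top at 0.115. Then I close, check for a jam against the bar, and lift.

Run:
```python
from h import *
print(bot.servo_line(bp(-.086,0,.108),rate=.05,f_stop=5)); st()
bot.grip(0.0); st()
print(bot.servo_line(bp(-.086,0,.133),rate=.05,f_stop=12)); st()
S=cams.read_camera("scene")
g=cv2.resize(S["frame"][160:260,290:390,::-1],(600,600),interpolation=cv2.INTER_CUBIC)
for p in proj(S,[bp(-.0885,0,.19),bp(-.0885,.05,.19),bp(-.0885,-.05,.19),bp(-.0885,0,.157),bp(-.0885,0,.119)]): cv2.circle(g,tuple(int(v) for v in (p+.5-[290,160])*6),3,(0,255,0),-1)
cv2.imwrite("pics/lift2.png",g)
```

```text
False
t8.59 pos [ 0.4788 -0.009   0.1076] F [-0.3  0.1 -0.2] gap 1.001
t9.30 pos [ 0.4787 -0.009   0.1081] F [-1.5 -0.1  2.4] gap 0.047
False
t9.95 pos [ 0.479  -0.009   0.1332] F [-3.6  1.  -0.3] gap 0.048
```

View pics/lift2.png

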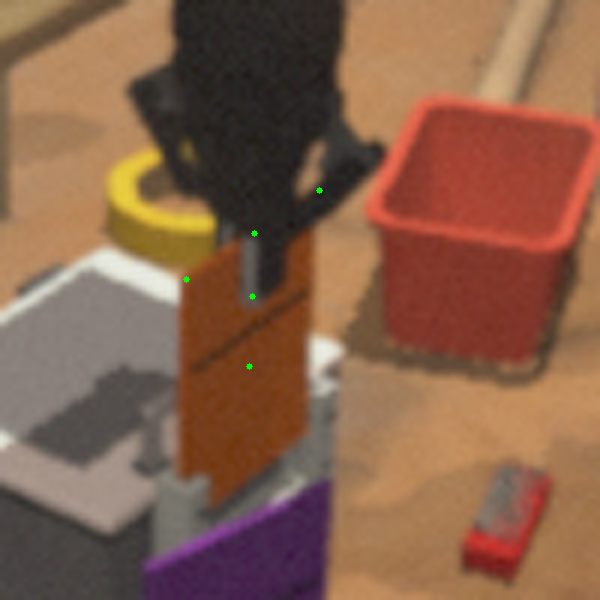

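The front fingertip sits at px (332,209), where the 36 mm correction predicted it. The gap reads 0.048 and the overlap is about 33 mm, so the grip is solid. Next I lift clear and carry the panel over the bin.

Run:
```python
from h import *
print(bot.servo_line(bp(-.086,0,.275),rate=.1,f_stop=15)); st()
bot.move_pose([NX,NY,.275],ori(NW,0)); st()
bot.servo_line([NX,NY,.190],rate=.12); st()
S=cams.read_camera("scene");T=cams.read_camera("top")
def dr(c,o,n):
    g=cv2.resize(c["frame"][o[1]:o[1]+n,o[0]:o[0]+n,::-1],(400,400),interpolation=cv2.INTER_CUBIC); k=400/n
    P=np.vstack([box(NX,NY,NW,.125,.165,0,.085)]); Q=box(NX,NY,NW,.005,.1,.112,.247)
    for X,cl in((P,(0,255,255)),(Q,(0,255,0))):
        q=np.round((proj(c,X)+.5-o)*k*16).astype(np.int32)
        for h in(q[:4],q[4:]): cv2.polylines(g,[h],True,cl,1,shift=4)
    return g
cv2.imwrite("pics/bin1.png",np.hstack([dr(S,np.array([175,200]),150),dr(T,np.array([130,160]),120)]))
```

```text
False
t11.57 pos [ 0.4789 -0.009   0.2745] F [-0.2 -0.4  0.2] gap 0.05
t12.84 pos [0.4778 0.3275 0.2752] F [-0.1 -0.1 -0.5] gap 0.051
t13.70 pos [0.4779 0.3284 0.191 ] F [-0.6  0.5 -0.5] gap 0.049
```

View pics/bin1.png

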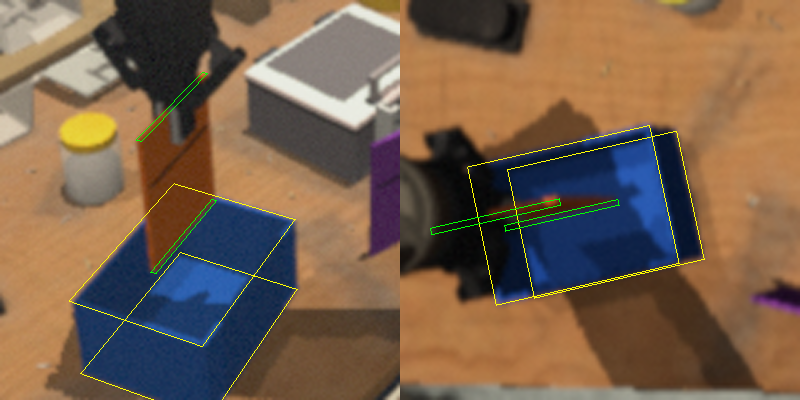

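The panel hangs upright where the model puts it, centred over the bin with its width along the bin's y. I lower it to the floor and release.

Run:
```python
from h import *
print(bot.servo_line([NX,NY,.095],rate=.1,f_stop=8)); st()
print(bot.servo_line([NX,NY,.081],rate=.02,f_stop=3)); st()
bot.wait(.15)
bot.grip(1.0); st(); bot.wait(.1)
snap("rel")
bot.servo_line([NX,NY,.20],rate=.1,f_stop=6); st()
bot.wait(.2); snap("rel2")
im=[cv2.resize(cv2.imread(f"pics/{n}_scene.png")[180:330,175:325],(400,400),interpolation=cv2.INTER_CUBIC) for n in("rel","rel2")]
cv2.imwrite("pics/relc.png",np.hstack(im))
```

```text
False
t14.90 pos [0.4778 0.3287 0.0958] F [-0.6 -0.2 -0.8] gap 0.051
True
t15.48 pos [0.4775 0.3285 0.0831] F [0.6 0.4 4.2] gap 0.052
t16.39 pos [0.4772 0.3283 0.0825] F [-0.4 -0.3  0.5] gap 0.998
t17.92 pos [0.4773 0.3283 0.1993] F [ 0.3  0.1 -0.7] gap 1.0
```

View pics/relc.png

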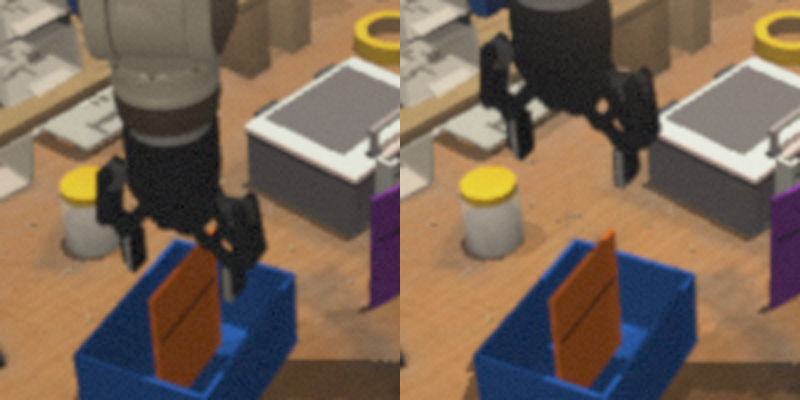

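The panel stands upright in the bin on its own and the fingers are clear. Now for the lid handle.

Run:
```python
from h import *
bot.servo_line([NX,NY,.24],rate=.15)
bot.move_pose(bp(-.067,0,.16),ori(BW,0)); st()
print(bot.servo_line(bp(-.067,0,.068),rate=.08,f_stop=5)); st()
S=cams.read_camera("scene")
g=cv2.resize(S["frame"][160:260,260:360,::-1],(600,600),interpolation=cv2.INTER_CUBIC)
for p in proj(S,[bp(-.067,.043,.11),bp(-.067,0,.11),bp(-.067,-.043,.11)]): cv2.circle(g,tuple(int(v) for v in (p+.5-[260,160])*6),3,(0,255,0),-1)
cv2.imwrite("pics/han1.png",g)
```

```text
t19.94 pos [ 0.4983 -0.0085  0.1602] F [-0.2 -0.2 -0.8] gap 1.0
False
t21.24 pos [ 0.4984 -0.0092  0.0686] F [0.2 1.  0.2] gap 1.002
```

View pics/han1.png

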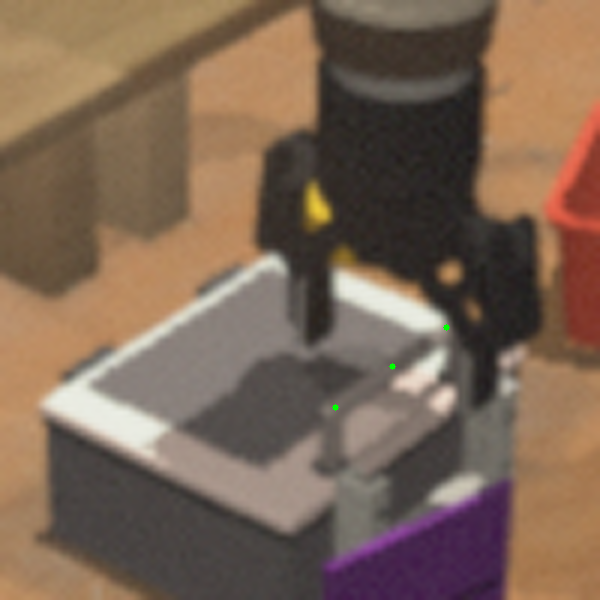

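The bar passes through the predicted points (335,408)–(446,328), and the open fingers straddle its middle. I close on it.

Run:
```python
from h import *
print(bot.servo_line(bp(-.067,0,.064),rate=.03,f_stop=5)); st()
bot.grip(0.0); st()
S=cams.read_camera("scene")
g=cv2.resize(S["frame"][160:260,260:360,::-1],(600,600),interpolation=cv2.INTER_CUBIC)
cv2.imwrite("pics/han2.png",g)
```

```text
False
t21.57 pos [ 0.4979 -0.0092  0.0638] F [-0.3 -0.3 -0.2] gap 1.003
t22.27 pos [ 0.4967 -0.0092  0.0641] F [-8.  -0.9  5.2] gap 0.092
```

View pics/han2.png

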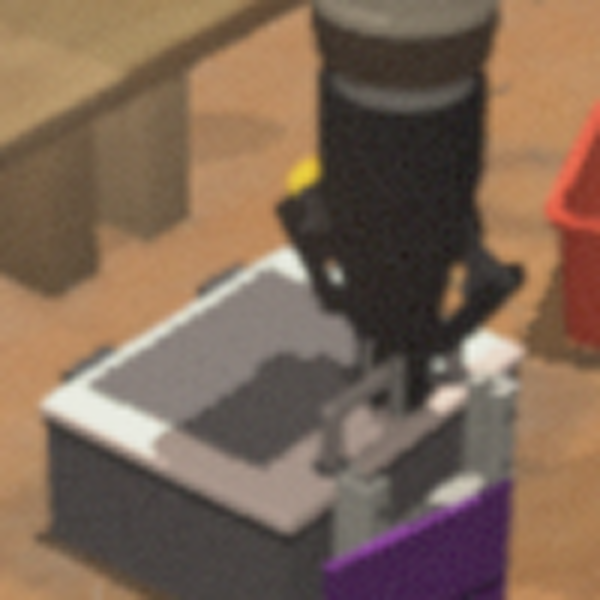

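Both fingers wrap the bar near (400,385). The gap of 0.092 fits a 10 mm bar. I pull slowly along the hinge arc and watch the force.

Run:
```python
from h import *
x0=-.0683
for th in(.02,.045,.075,.105,.13):
    dx=-.147*np.cos(th)+.036*np.sin(th)+.147; dz=.036*np.cos(th)+.147*np.sin(th)-.036
    bot.servo_line(bp(x0+dx,0,.064+dz),rate=.012); print(th,round(dz,4)); st()
bot.wait(.3); st(); snap("open")
g=cv2.resize(cv2.imread("pics/open_scene.png")[160:260,260:360],(600,600),interpolation=cv2.INTER_CUBIC)
cv2.imwrite("pics/openc.png",g)
```

```text
0.02 0.0029
t22.73 pos [ 0.4971 -0.0092  0.0661] F [  2.7   0.5 -10.3] gap 0.088
0.045 0.0066
t23.19 pos [ 0.4986 -0.0092  0.0711] F [ 0.2  0.1 -6. ] gap 0.093
0.075 0.0109
t23.72 pos [ 0.4998 -0.0092  0.0752] F [-1.1  0.2 -3.2] gap 0.093
0.105 0.0152
t24.24 pos [ 0.5012 -0.0092  0.0792] F [-1.6  0.7 -4.8] gap 0.093
0.13 0.0188
t24.71 pos [ 0.5026 -0.0092  0.0832] F [-5.4  0.4 -1.6] gap 0.094
t25.01 pos [ 0.5026 -0.0092  0.0832] F [-5.8  1.3 -2.9] gap 0.091
```

View pics/openc.png

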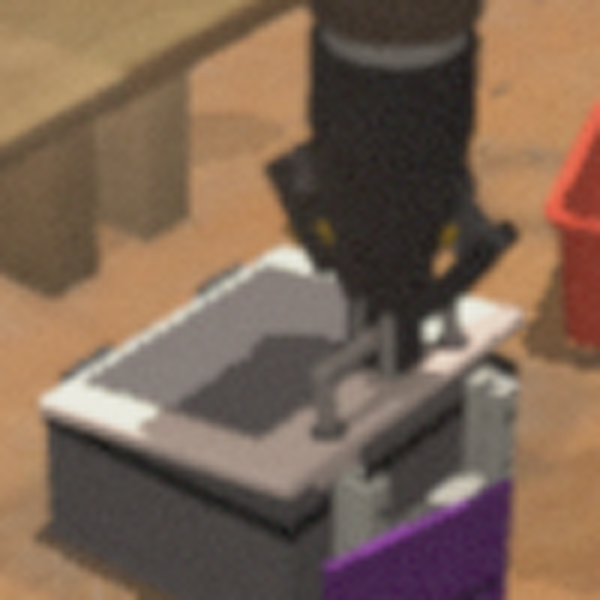

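The lid's front corner rose from row 532 to 497 in the crop, about 5.8 px or 18 mm, with a visible dark gap, so the seal is broken. I check that it holds steady, and check the panel, bin and bystanders, before handing in.

Run:
```python
from h import *
bot.wait(.5); s=st(); snap("fin")
a=cv2.imread("pics/top0.png").astype(int);b=cv2.imread("pics/fin_top.png").astype(int)
S=cams.read_camera("scene")
for th,n in(("red_basket","top"),("jar","top"),("yellow_tape","top"),("hex_set","top"),("blue_bin","top"),("guard","scene")): print(th,[(d["at"],round(d["confidence"],2)) for d in spotter.find_in(th,n)][:3])
y0,y1=proj(S,[bp(-.079,.093,.075),bp(-.078,.093,.095)]); print("20mm gap px",y0-y1)
```

```text
t25.61 pos [ 0.5026 -0.0092  0.0832] F [-4.6 -0.1 -2.5] gap 0.093
red_basket [([392.2, 214.7], 0.73)]
jar [([217.7, 151.7], 0.68)]
yellow_tape [([377.2, 148.4], 0.8), ([182.1, 219.9], 0.45)]
hex_set [([330.6, 252.6], 0.7)]
blue_bin [([184.7, 224.5], 0.87), ([312.0, 185.2], 0.71)]
guard [([328.9, 263.3], 0.89), ([399.7, 170.2], 0.68), ([244.3, 298.6], 0.56)]
20mm gap px [0.26335647 6.17973457]
```

View pics/fin_scene.png

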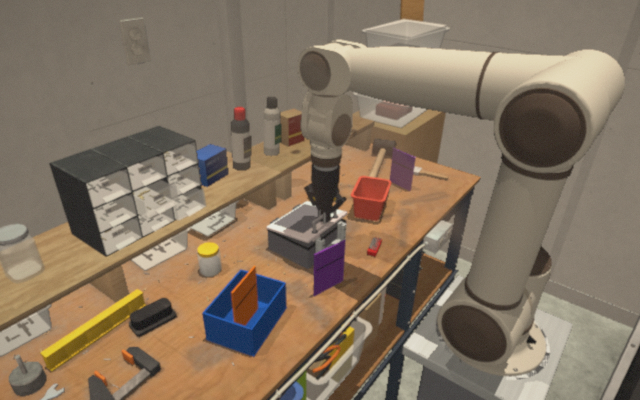

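View pics/fin_top.png

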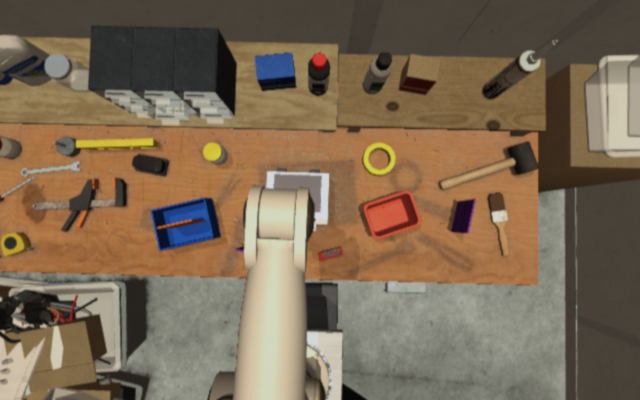

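The panel stands upright in the blue bin (scene 244,298; top 182,223), and nothing else has moved. The gap is about 19–20 mm: 5.8 px against 6.2 px for 20 mm. The hold is steady, so I hand in.

Run:
```python
from h import *
st(); print(bot.sign_off())
```

```text
t26.06 pos [ 0.5026 -0.0093  0.0832] F [-5.2  0.5 -1.5] gap 0.095
the job is handed in; nothing more can be done
None
```

I handed the job in at 26 s, still holding the lid by its handle with a gap of about 19 mm. No verdict was reported.

**What I did:**
- I slid the orange panel up out of its slots and lowered it bottom edge first into the blue bin, where it stands upright by itself.
- I then pinched the handle bar and pulled slowly along the hinge arc. The largest pull I read was about 10 N (at the end of each step, so the peak may have been higher). The lid came free without jumping.

**Last checks:**
- **Lid:** its front edge rose about 5.8 px, where 20 mm would be 6.2 px. The arm position was steady over the last second, with the gripper gap at 0.09, which fits the 10 mm bar.
- **Panel and other things:** the panel is in the bin, and in the last pictures the bin and the bystanders were within about 3 px of where the networks first found them, or looked unmoved.

**What disagreed:**
- **Tool length:** in the images the fingertips stood about 36 mm higher than the stated tool geometry. My first pinch therefore caught only the panel's top 5 mm. I set it back in its slots and gripped again lower, and used that correction for the rest of the job.
- **Bar position:** the bar was about 1–2 mm nearer the robot than I measured, which left a sideways load of about 5 N on the tool during the final hold.

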